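# Slide the build plate home under the printer's cross bar and lock it with the T-key

## Robot

A 6-joint arm with a two-finger parallel gripper is mounted at the origin on the work surface. World frame = base frame: x ahead of the robot, y to its left, z up, the work surface at z = 0. Lengths are in m, angles in rad, forces in N, time in s.
With the tool pointing down it reaches from about 0.25 to 0.725 m from the base axis. Payload 4 kg.
Tool frame: the origin (TCP) lies midway between the tips of the shut fingers; the grasp point (between the pads) lies 19 mm behind it; z points along the fingers, y is the line along which they close (so a half turn about z gives the same grasp; the last joint's range is limited). The gripper opens to 85 mm and grips with 20 to 120 N. Pads are 22 mm wide; open, the fingers measure 114 mm over their backs; the gripper's body (76 mm by 85 mm) begins 54 mm behind the grasp point. The pads swing forward as they close: fully open they stand 13 mm farther back than shut.
Start: joints at [-1.228, 0.241, 0.005, 1.335, 0, 1.571], TCP at [0.168, -0.471, 0.231] pointing down, gripper open.
Joint ranges: [-2.72, 2.72], [-1.05, 1.87], [-1.09, 1.28], [-1.99, 2.15], [-1.42, 1.44], [-3.14, 3.14]. Speed limits (rad/s): [2.79, 2.79, 3.14, 3.14, 3.14, 3.14].

## Interface

Orientations are given as a unit quaternion [x, y, z, w].
In Python, from workcell import bot gives the robot as it stands. The module is installed in compiled form; this text tells all that it offers.
- The arm moves only by the tool jog_arm, never from a script. Its argument "deltas" is a list of rows, each an object with "fingers": the opening, from 0 (shut) to 1 (fully open); "delta_pos": the shift along the tool's x, y, z normalised to -1 to 1, where 1 is 300 mm, a list of three; "yaw": the turn about the tool's z normalised to -1 to 1, where 1 is pi/4 rad. A call has 1 to 12 rows; each row is the pose to reach, as a shift and turn from the pose commanded when the call began, along the tool's axes at that moment; what a row does not reach only later rows make up. A row lasts 1/10 s, in which the tool goes at most 50 mm and 8.59 degrees, less where a joint would pass 70% of its speed; a pose out of reach is approached as far as the arm can. A call with a number of a shift or a turn outside -1 to 1 is refused whole. A call with a gripper value outside its range is refused whole. The fingers move at their own pace and stop on an object; the grip force is fixed at half the most. Time passes only in rows, so rows that repeat a pose let the fingers close. It gives the time, the measured TCP pose, the force, the opening and the grip force at its end, in the units of the state.
- bot.get_obs(): the state, without advancing time (a new reading comes with each control period).
- bot.camera(name): name is "scene" or "side" or "wrist"; returns a dict with "image" (480x640x3 uint8, red, green, blue), "range_z" (480x640 float32, m along the optical axis (not along the pixel's ray), 0 where there is no reading), "fx", "fy", "cx", "cy" (pixels), "distortion" ([k1, k2, p1, p2, k3] as OpenCV has them; the pictures are not rectified), "rvec" (rotation vector, rad) and "tvec" (3), from world to camera coordinates, as OpenCV has them. Camera axes: x right, y down, z forward; pixel columns grow to the right and rows downward; lengths in m; the calibration is good to about 2 mm. A picture is of the moment at which its call begins.
- bot.job_done(): hands the job in; it is judged then, once.
The state is a dict: "clock": time; "joint_pos": joint angles; "joint_vel": joint speeds; "tau": joint torques, N m; "eef_pos": TCP position; "tool_rot": TCP orientation; "ft_force": force on the tool from outside, world axes, zero at the start; "ft_torque": the same for the moment, N m; "grip_width": finger opening in m; "grasp_force": force on a finger pad.
Only numpy, scipy, OpenCV 4.12 (cv2) and the standard library are available. Lean on these libraries where they do the work, as an engineer would, in place of code of your own. Each camera call takes 0.05 s, during which the arm holds its last target. There are 200 camera calls.

## Task

Slide the loose build plate along the printer's bed, under the guide lips and the cross bar, until it is fully home against the rear stop. Then take the T-key from its stand, lower it down the orange well beside the bed onto the square stem and turn it clockwise as far as it goes, so that the red lock finger closes across the plate's front edge; turn the finger only with the key. Leave the key standing seated in the well, let go of everything, and leave the other things on the table where they are.

Things in the scene. Friction and masses are not known exactly. Their poses are not given: they have to be found in the camera images.
- printer: Open-frame desktop 3D printer, fixed: black base 250 x 260 x 44 mm (x -130 to 120), uprights and top bar (to 324 mm high). Origin at table level under the middle of the plate's home place; x to its back (away from the robot), y left, z up. Aluminium bed, top at z 50 mm, x -130 to 80, y +-75. The plate must enter from the front (-x), lying flat on the bed.
- bed_mouth (a point): Bed surface on its centre line, printer x 0. Orange guides: walls at x 10 to 75 mm, inner faces y +-72; lips above the plate's edges, underside z 60, top 65 mm, reaching in to y +-63; flared lead-ins at x -11 to 10 opening outward to about y +-82. Rear stop face at x 76 mm.
- cross_bar (a point): Middle of the underside of the dark cross bar over the bed: printer x 29 to 51, z 105 to 127 mm. The uprights that carry it stand at x 20 to 50, y +-(108 to 128) mm. The print head hangs behind it.
- well_top (a point): Centre of the upper rim of the well: a vertical orange tube at the bed's front right corner (printer x -88, y -115 mm), outside 49, bore 40 mm, rim at z 145, lower end at z 70 mm. It opens upward.
- stem_top (a point): Top of the brass stem on the well's axis, z 87 mm (58 mm below the rim): 15 mm square, its last 5 mm stepped in to 9 mm square. Around its foot the steel hub, 37 mm across, top at z 63 mm, on which a fully seated key comes to rest. Stem sides lie along printer x, y at lock 0 and turn with it, but the stem has play: anywhere within +-0.5 rad of that, to be found by touch.
- lock (a joint): Turn of the red lock finger about the well's axis, rad, growing clockwise seen from above: 0 parked, clear of the plate's path; 1.1 at its hard stop, across the plate's front edge. Starts at 0 to 0.1, stays where left, friction 0.2 N m. The stem drives it, but only once the stem's play (up to 1 rad) is taken up. It hits the plate's edge if that is some 6 mm or more short of home.
- lock_tip (a point): Tip of the red lock finger, 62 mm from the well's axis; finger 16 mm wide, z 51 to 63 mm. At lock 0 it points 27 degrees left of printer -x, at 1.1 to printer +y.
- plate: Loose build plate, 0.3 kg: dark steel panel 150 (x) x 140 (y) x 6 mm, gold upper face, at first flat on the table. Origin under the panel's centre, z up; the +x edge goes in first. Home: its origin at printer x 1, y 0, z 50 mm, same yaw. A tab at -x (46 mm wide, to x -107) carries the handle.
- key: Loose T-key, 0.2 kg, upright: origin at the centre of its lower end. Steel square socket 25 mm outside, 17 inside, 26 deep, sides along key x, y; 12 mm shank; red cross bar along x, 90 long, 14 wide, z 110 to 130 mm. Fully on the stem its origin is 63 mm above the table, resting on a misaligned stem 80 mm or more. Any quarter turn fits; it enters within about +-0.14 rad of square.
- plate_handle (a point): Centre of the plate's upright orange handle block: 16 (x) x 44 (y) x 40 mm high, at plate x = -95 mm; this point lies 26 mm above the plate's underside, 20 mm below the block's top.
- stand: Fixed key stand: grey foot 100 x 100 x 6 mm and blue square cup 60 x 60 mm, rim at z = 50 mm, pocket 29 mm square, floor at 6 mm. Origin under its centre. The key starts upright in its pocket.
- key_bar (a point): Centre of the T-key's red cross bar, on the key's axis, 120 mm above its lower end.
- spool_a: Bystander: spool of orange filament lying flat, 180 mm across, 55 high. Origin under its centre; leave it alone.
- spool_b: Bystander: spool of green filament lying flat, 180 mm across, 55 high. Origin under its centre; leave it alone.
- carton: Bystander: cardboard carton 110 x 90 x 80 mm. Origin under its centre; leave it alone.
- cleaner: Bystander: white bottle with blue cap, 60 mm across, 160 high. Origin under its centre; leave it alone.
- scraper: Bystander: scraper lying flat near the robot. Origin under its centre; leave it alone.
- print_vase: Bystander: blue printed vase, 84 mm across, 100 high. Origin under its centre; leave it alone.
- driver: Bystander: screwdriver lying flat. Origin under its centre; leave it alone.
- print_bracket: Bystander: yellow printed angle bracket 80 x 50 x 58 mm. Origin under its centre; leave it alone.
Things that resemble listed ones, but are neither listed nor needed, are in the scene too. Leave any blue or green look-alike of the key alone.

How it is judged:
On the way, in this order (a step that is already met when the one before it is completed fails the run):
1. the plate lies fully home in the guides, while the lock is still open (x of plate in the frame of printer above -0.003 m and y of plate in the frame of printer between -0.004 and 0.004 m and z of plate in the frame of printer between 0.046 and 0.053 m and angle between the x axis of plate and the x axis of printer, either way round below 0.05 rad and value of joint lock below 0.4 rad), for 0.2 s.
2. the key is fully seated on the stem in the well (z of key in the frame of printer between 0.055 and 0.07 m and horizontal distance between key and well_top below 0.005 m and angle between key's own z axis and vertical below 0.12 rad and value of joint lock below 0.9 rad), for 0.1 s.
3. the lock finger is closed across the plate's front edge (value of joint lock above 0.95 rad), for 0.2 s.
At the end, for the whole second after the job is handed in: The plate lies flat in the guides within 3 mm of home (printer x) and 4 mm sideways, the lock finger is closed (joint at 0.95 rad or more), and the key stands seated on the stem (lower end below 70 mm, within 5 mm of the well's axis), all at rest and released (x of plate in the frame of printer above -0.003 m and y of plate in the frame of printer between -0.004 and 0.004 m and z of plate in the frame of printer between 0.046 and 0.053 m and angle between the x axis of plate and the x axis of printer, either way round below 0.05 rad and z of key in the frame of printer between 0.055 and 0.07 m and horizontal distance between key and well_top below 0.005 m and angle between key's own z axis and vertical below 0.12 rad and value of joint lock above 0.95 rad and linear speed of each of plate, key below 0.02 m/s); the robot touches nothing.
It fails at once if the lock finger was turned without the key seated on the stem (value of joint lock above 0.45 rad and not (z of key in the frame of printer below 0.08 m and horizontal distance between key and well_top below 0.012 m)).
It fails at once if another thing on the table was displaced by more than 40 mm (distance of any of spool_a, spool_b, carton, cleaner, scraper, print_vase, driver, print_bracket from where it was at the start of the episode above 0.04 m).
It also fails if it takes over 72 s, if anything falls off the work surface, if the arm or the gripper's body presses on something with over 40 N, if the wrist force passes 120 N, or if a joint passes its speed limit or range.

## Working session

There is one attempt and no reset: what is moved stays moved. The work goes in short steps, Python scripts to look and compute and a tool call to move; the robot and the scene stay as the last step left them, time stands still between calls to the robot, and variables do not carry over. Pictures are saved under pics/ and viewed, at most 10 in all, crops included, and the job is handed in when it is done.

Besides the shell and the picture viewer there is one more tool, called after "Request:" as name(argument=value, ...), one argument or row to a line, values as JSON. jog_arm: Moves the arm, as the interface text tells. Scaled input: -1 to 1 covers 300 mm each way for a shift and pi/4 rad each way for a turn. Its arguments: {"type":"object","properties":{"deltas":{"type":"array","items":{"type":"object","properties":{"fingers":{"type":"number"},"delta_pos":{"type":"array","items":{"type":"number"}},"yaw":{"type":"number"}}}}},"required":["deltas"]}

```bash
mkdir -p pics
cat > h.py <<'E'
import numpy as np, cv2
from workcell import bot
def cam(n,save=None):
    c=bot.camera(n); c['K']=np.array([[c['fx'],0,c['cx']],[0,c['fy'],c['cy']],[0,0,1.]]); c['d']=np.array(c['distortion'],float)
    c['R']=cv2.Rodrigues(np.array(c['rvec'],float))[0]; c['t']=np.array(c['tvec'],float).reshape(3)
    if save: cv2.imwrite('pics/'+save,c['image'][:,:,::-1])
    np.save('/tmp/%s.npy'%n,c,allow_pickle=True); return c
def world(c):
    "per-pixel world points from range"
    v,u=np.mgrid[0:480,0:640]; p=cv2.undistortPoints(np.stack([u,v],-1).reshape(-1,1,2).astype(np.float64),c['K'],c['d']).reshape(480,640,2)
    z=c['range_z'].astype(float); P=np.dstack([p[...,0]*z,p[...,1]*z,z])
    W=(P-c['t'])@c['R']; W[z==0]=np.nan; return W
def ray(c,uv,h):
    p=cv2.undistortPoints(np.array(uv,float).reshape(-1,1,2),c['K'],c['d']).reshape(-1,2)
    d=np.c_[p,np.ones(len(p))]@c['R']; o=-c['R'].T@c['t']
    return o+d*((h-o[2])/d[:,2])[:,None]
def proj(c,X): return cv2.projectPoints(np.array(X,float).reshape(-1,1,3),np.array(c['rvec'],float),c['t'],c['K'],c['d'])[0].reshape(-1,2)
E
python3 - <<'E'
from h import *
a=cam('scene','a.png'); b=cam('side','b.png')
for c in (a,b): print(-c['R'].T@c['t'], c['R'][2])
print(bot.get_obs())
E
```

```text
[1.00565762 0.67240022 1.15703734] [-0.34573973 -0.51124269 -0.78682587]
[-0.18177595  0.94371152  0.79979868] [ 0.52246832 -0.68432261 -0.50865452]
{'clock': 0.1, 'joint_pos': array([-1.22794496e+00,  2.41323262e-01,  3.85457389e-03,  1.33518461e+00,
        8.90887445e-06,  1.57080083e+00]), 'joint_vel': array([-0.00061129, -0.00272501,  0.00329683,  0.00120383,  0.00021753,
       -0.00124377]), 'tau': array([ 3.81220498e-04, -3.73138225e+01,  2.53010005e+01,  1.08465119e-02,
        4.90896446e-05,  1.09008738e-05]), 'eef_pos': array([ 0.16790072, -0.47037024,  0.23050748]), 'tool_rot': array([ 9.85342525e-01,  1.70585013e-01, -1.54000467e-04, -9.15634138e-04]), 'ft_force': array([-1.08317713,  0.05022323,  0.70768409]), 'ft_torque': array([-0.01370938, -0.01511861, -0.03654071]), 'grasp_force': 0.0, 'grip_width': 0.08557752876976003}
```

View pics/a.png

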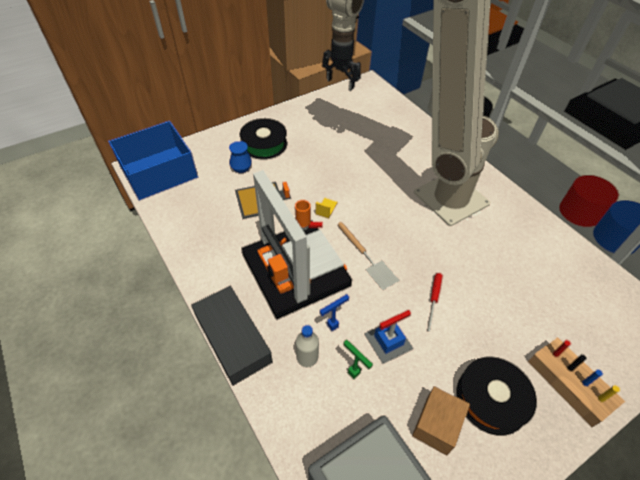

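View pics/b.png

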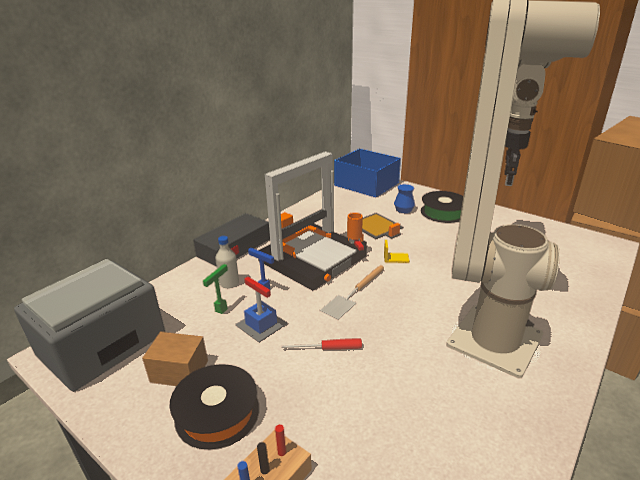

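The scene shot shows the printer at about (295,255), plate at (248,202) with handle (285,188), well at (302,213) and key in the stand at (395,325). The side shot shows the plate at (378,225), well at (355,227) and key at (258,295).

```bash
cat > m.py <<'E'
from h import *
def rect(P):
    r=cv2.minAreaRect((P[:,:2]*1000).astype(np.float32)); return np.round(r[0],1),np.round(r[1],1),round(r[2],1)
for n in ('scene','side'):
    c=np.load('/tmp/%s.npy'%n,allow_pickle=True).item(); W=world(c); hsv=cv2.cvtColor(c['image'],cv2.COLOR_RGB2HSV)
    H,S,V=[hsv[...,i].astype(int) for i in range(3)]; z=W[...,2]
    box=lambda u0,u1,v0,v1:(lambda m:(m.__setitem__((slice(v0,v1),slice(u0,u1)),True),m)[1])(np.zeros((480,640),bool))
    B=dict(scene=dict(plate=(225,300,175,225),well=(290,315,195,225),key=(365,415,305,355),bed=(230,355,210,310)),
      side=dict(plate=(355,405,205,245),well=(340,370,205,245),key=(235,290,270,335),bed=(265,365,220,285)))[n]
    def show(name,m):
        lab,k=cv2.connectedComponents(m.astype(np.uint8))[:2]
        cnt=np.bincount(k[m]) if m.any() else [0]; 
        if not m.any(): print(n,name,0); return
        m=k==cnt.argmax(); P=W[m]; P=P[~np.isnan(P[:,0])]
        print(n,name,len(P),'med',np.round(np.median(P,0)*1000,1),'zrange',np.round(np.percentile(P[:,2],[2,98])*1000),*rect(P))
    show('plategold',box(*B['plate'])&(H>16)&(H<30)&(S>110)&(abs(z-.006)<.008))
    show('handle',box(*B['plate'])&(H<15)&(S>150)&(z>.012)&(z<.07))
    show('handletop',box(*B['plate'])&(H<15)&(S>150)&(z>.04)&(z<.06))
    show('well',box(*B['well'])&(H<15)&(S>150)&(z>.07))
    show('wellrim',box(*B['well'])&(H<15)&(S>150)&(z>.138)&(z<.155))
    show('keybar',box(*B['key'])&((H<6)|(H>174))&(S>150)&(z>.09))
    show('cup',box(*B['key'])&(H>100)&(H<125)&(S>120)&(z>.04)&(z<.06))
    show('bed',box(*B['bed'])&(S<50)&(V>110)&(abs(z-.05)<.005))
    show('base',box(*B['bed'])&(V<60)&(abs(z-.044)<.006))
E
python3 m.py
```

```text
scene plategold 415 med [ 613.9 -357.9    7.5] zrange [ 3. 12.] [ 615.  -354.9] [129.5  58. ] 69.2
scene handle 67 med [ 489.8 -306.9   43.2] zrange [15. 50.] [ 486.4 -316.3] [42.9 14. ] 75.1
scene handletop 36 med [ 486.5 -317.4   45.8] zrange [42. 51.] [ 486.1 -317.3] [40.9 13.7] 74.6
scene well 316 med [ 531.1 -118.9  123. ] zrange [ 79. 146.] [ 530.7 -131.4] [49.9 44.1] 78.1
scene wellrim 76 med [ 532.2 -124.3  142.9] zrange [138. 148.] [ 530.1 -131.6] [46.9 44.7] 86.8
scene keybar 181 med [531.1 317.  134.8] zrange [124. 139.] [527.9 316.8] [13.7 87.6] 84.1
scene cup 320 med [538.6 326.5  49.1] zrange [41. 54.] [527.6 315.2] [60.8 61. ] 84.5
scene bed 1000 med [537.7   2.7  51.1] zrange [46. 55.] [551.9 -21.5] [159.5 111.5] 84.6
scene base 1202 med [723.   -7.1  44.5] zrange [39. 49.] [705.2 -29.2] [260.   84.5] 84.9
side plategold 442 med [ 571.3 -342.     9.2] zrange [ 5. 13.] [ 573.  -343.2] [127.7 130.5] 76.9
side handle 101 med [ 478.2 -311.6   33.1] zrange [13. 51.] [ 482.8 -313.7] [46.1 20.2] 78.8
side handletop 30 med [ 479.5 -312.5   45. ] zrange [41. 51.] [ 480.9 -314.7] [42.3 17.3] 66.9
side well 367 med [ 519.1 -116.   117.9] zrange [ 75. 148.] [ 526.5 -128.4] [51.4 50.3] 78.2
side wellrim 82 med [ 524.5 -125.8  143.5] zrange [138. 149.] [ 527.2 -129.7] [46.  50.8] 45.9
side keybar 214 med [517.9 319.9 134.6] zrange [121. 140.] [523.7 318.1] [14.1 89.5] 85.8
side cup 178 med [521.3 332.2  51.4] zrange [43. 55.] [524.  322.2] [49.2 58.8] 85.0
side bed 1360 med [576.8 -16.9  52.3] zrange [48. 55.] [600.1 -21.5] [154.9 212.3] 84.7
side base 81 med [644.9  68.   45.8] zrange [39. 48.] [636.8  80.9] [52.1 87.9] 86.6
```

Request:
jog_arm(
  deltas=[
    {"delta_pos": [1, -0.13, 0], "yaw": -1, "fingers": 1},
    {"delta_pos": [1, -0.13, 0], "yaw": -1, "fingers": 1},
    {"delta_pos": [1, -0.13, 0], "yaw": -1, "fingers": 1},
    {"delta_pos": [1, -0.13, 0], "yaw": -1, "fingers": 1},
    {"delta_pos": [1, -0.13, 0], "yaw": -1, "fingers": 1},
    {"delta_pos": [1, -0.13, 0], "yaw": -1, "fingers": 1},
    {"delta_pos": [1, -0.13, 0], "yaw": -1, "fingers": 1},
    {"delta_pos": [1, -0.13, 0], "yaw": -1, "fingers": 1},
  ],
)

```text
clock: 0.9
eef_pos: [0.4382, -0.3322, 0.2304]
tool_rot: [0.844, 0.536, -0.001, -0.001]
ft_force: [-0.8, 0.2, 0.2]
grip_width: 0.0856
grasp_force: 0.0
```

```bash
cat >> h.py <<'E'
def st():
    o=bot.get_obs(); from scipy.spatial.transform import Rotation as R
    M=R.from_quat(o['tool_rot']).as_matrix(); th=np.arctan2(M[1,0],M[0,0])
    print('t',round(o['clock'],2),'p',np.round(o['eef_pos']*1000,1),'th',round(np.degrees(th),2),'q',np.round(o['joint_pos'],2),'F',np.round(o['ft_force'],1),'T',np.round(o['ft_torque'],2),'grip',round(o['grip_width']*1000,1),round(o['grasp_force'],1)); return o,M,th
def to(x,y,z,thdeg):
    o,M,th=st(); d=np.array([x,y,z])-o['eef_pos']*1000; d=M.T@d
    dy=(th-np.radians(thdeg)+np.pi)%(2*np.pi)-np.pi
    print('delta',np.round(d/300,4),'yaw',round(dy/(np.pi/4),4))
E
python3 - <<'E'
from h import *
st(); c=cam('wrist','w1.png'); print(-c['R'].T@c['t'])
E
```

```text
t 0.9 p [ 438.2 -332.2  230.4] th 64.8 q [-0.65  0.34  0.14  1.37 -0.    1.36] F [-0.8  0.2  0.2] T [-0.03  0.05  0.01] grip 85.6 0.0
[ 0.47326667 -0.25818717  0.37339525]
```

View pics/w1.png

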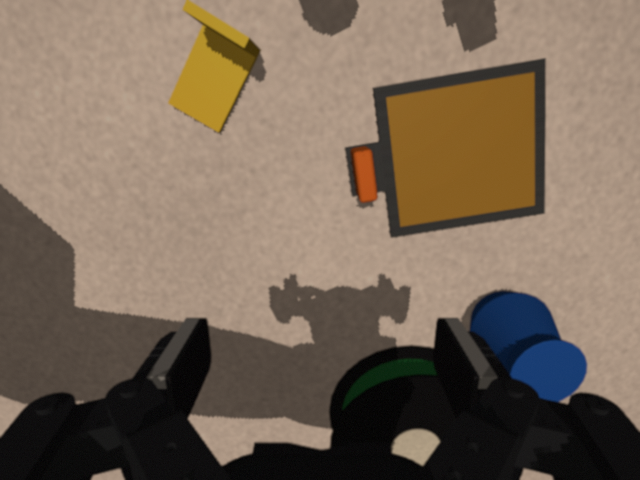

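The wrist view shows the plate clearly: dark-bordered gold panel with corners near (374,88), (545,60), (545,213), (392,236), and the handle at (363,175). The green spool and vase sit below right.

Run:
```python
from h import *
c=np.load('/tmp/wrist.npy',allow_pickle=True).item(); hsv=cv2.cvtColor(c['image'],cv2.COLOR_RGB2HSV); H,S,V=[hsv[...,i].astype(int) for i in range(3)]
W=world(c)
def R(m,h):
    v,u=np.nonzero(m); P=ray(c,np.c_[u,v],h); r=cv2.minAreaRect((P[:,:2]*1000).astype(np.float32)); print(len(u),np.round(r[0],1),np.round(r[1],1),round(r[2],1))
b=np.zeros((480,640),bool); b[50:245,340:560]=1
R(b&(H>12)&(H<30)&(S>150)&(V<190)&(W[...,2]<.015),.006)
h=b&(H<12)&(S>180); R(h,.046); R(h&(W[...,2]>.040),.046)
print(np.round(ray(c,[(374,88),(545,60),(545,213),(392,236)],.006)*1000,1))
to(484,-316,120,74)
```

```text
18776 [ 575.8 -344.2] [120.5 130.4] 74.2
1069 [ 484.  -316.3] [45.8 17.1] 74.7
973 [ 484.1 -317.5] [43.6 16. ] 74.0
[[ 523.1 -257.6    6. ]
 [ 666.3 -298.9    6. ]
 [ 629.7 -431.9    6. ]
 [ 486.3 -390.5    6. ]]
t 0.95 p [ 437.1 -333.   230.6] th 64.68 q [-0.65  0.34  0.14  1.37 -0.    1.36] F [0.3 0.1 0.3] T [0.01 0.01 0.04] grip 85.5 0.0
delta [0.118  0.1179 0.3684] yaw -0.2071
```

Request:
jog_arm(
  deltas=[
    {"delta_pos": [0.113, 0.121, 0.15], "yaw": -0.208, "fingers": 1},
    {"delta_pos": [0.113, 0.121, 0.3], "yaw": -0.208, "fingers": 1},
    {"delta_pos": [0.113, 0.121, 0.4], "yaw": -0.208, "fingers": 1},
    {"delta_pos": [0.113, 0.121, 0.4], "yaw": -0.208, "fingers": 1},
    {"delta_pos": [0.113, 0.121, 0.4], "yaw": -0.208, "fingers": 1},
  ],
)

```text
clock: 1.45
eef_pos: [0.4832, -0.3192, 0.1116]
tool_rot: [0.799, 0.601, -0.0, -0.001]
ft_force: [0.0, -0.9, 0.2]
grip_width: 0.0855
grasp_force: 0.0
```

```bash
python3 -c "
from h import *
to(484.4,-317.7,14,74.1)"
```

```text
t 1.45 p [ 483.2 -319.2  111.6] th 73.85 q [-0.58  0.47  0.02  1.12 -0.    1.27] F [ 0.  -0.9  0.2] T [ 0.04 -0.02  0.  ] grip 85.5 0.0
delta [0.0058 0.003  0.3253] yaw -0.0055
```

Close on the handle after descending.

Request:
jog_arm(
  deltas=[
    {"delta_pos": [0.005, 0.003, 0.12], "yaw": -0.005, "fingers": 1},
    {"delta_pos": [0.005, 0.003, 0.24], "yaw": -0.005, "fingers": 1},
    {"delta_pos": [0.005, 0.003, 0.325], "yaw": -0.005, "fingers": 1},
    {"delta_pos": [0.005, 0.003, 0.325], "yaw": -0.005, "fingers": 1},
    {"delta_pos": [0.005, 0.003, 0.325], "yaw": -0.005, "fingers": 0},
    {"delta_pos": [0.005, 0.003, 0.325], "yaw": -0.005, "fingers": 0},
    {"delta_pos": [0.005, 0.003, 0.325], "yaw": -0.005, "fingers": 0},
    {"delta_pos": [0.005, 0.003, 0.325], "yaw": -0.005, "fingers": 0},
    {"delta_pos": [0.005, 0.003, 0.325], "yaw": -0.005, "fingers": 0},
    {"delta_pos": [0.005, 0.003, 0.325], "yaw": -0.005, "fingers": 0},
    {"delta_pos": [0.005, 0.003, 0.325], "yaw": -0.005, "fingers": 0},
    {"delta_pos": [0.005, 0.003, 0.325], "yaw": -0.005, "fingers": 0},
  ],
)

```text
clock: 2.65
eef_pos: [0.4865, -0.3174, 0.015]
tool_rot: [0.797, 0.603, 0.0, 0.001]
ft_force: [-1.6, 0.6, 5.4]
grip_width: 0.0152
grasp_force: 60.2
```

```bash
python3 -c "
from h import *
st()"
```

```text
t 2.65 p [ 486.5 -317.4   15. ] th 74.23 q [-0.58  0.57 -0.09  0.9  -0.    1.27] F [-1.6  0.6  5.4] T [0.1  0.36 0.  ] grip 15.2 60.2
```

Request:
jog_arm(
  deltas=[
    {"delta_pos": [0, 0, -0.05], "yaw": 0, "fingers": 0},
    {"delta_pos": [0, 0, -0.12], "yaw": 0, "fingers": 0},
    {"delta_pos": [0, 0, -0.25], "yaw": 0, "fingers": 0},
    {"delta_pos": [0, 0, -0.4], "yaw": 0, "fingers": 0},
    {"delta_pos": [0, 0, -0.55], "yaw": 0, "fingers": 0},
    {"delta_pos": [0, 0, -0.65], "yaw": 0, "fingers": 0},
    {"delta_pos": [0, 0, -0.65], "yaw": 0, "fingers": 0},
  ],
)

```text
clock: 3.35
eef_pos: [0.4883, -0.3184, 0.2137]
tool_rot: [0.797, 0.603, 0.001, 0.004]
ft_force: [0.6, -0.3, -3.6]
grip_width: 0.0153
grasp_force: 59.2
```

```bash
python3 -c "
from h import *
to(437.5,-6.5,205,84.7)"
```

```text
t 3.35 p [ 488.3 -318.4  213.7] th 74.23 q [-0.58  0.41  0.19  1.35 -0.    1.27] F [ 0.6 -0.3 -3.6] T [0.02 0.19 0.01] grip 15.3 59.2
delta [ 0.9546 -0.4455  0.0227] yaw -0.2326
```

Request:
jog_arm(
  deltas=[
    {"delta_pos": [0.08, -0.04, 0], "yaw": -0.04, "fingers": 0},
    {"delta_pos": [0.2, -0.1, 0], "yaw": -0.08, "fingers": 0},
    {"delta_pos": [0.33, -0.16, 0], "yaw": -0.12, "fingers": 0},
    {"delta_pos": [0.47, -0.22, 0], "yaw": -0.16, "fingers": 0},
    {"delta_pos": [0.61, -0.29, 0], "yaw": -0.2, "fingers": 0},
    {"delta_pos": [0.75, -0.35, 0], "yaw": -0.23, "fingers": 0},
    {"delta_pos": [0.86, -0.4, 0], "yaw": -0.233, "fingers": 0},
    {"delta_pos": [0.93, -0.435, 0], "yaw": -0.233, "fingers": 0},
    {"delta_pos": [0.955, -0.446, 0.02], "yaw": -0.233, "fingers": 0},
    {"delta_pos": [0.955, -0.446, 0.02], "yaw": -0.233, "fingers": 0},
    {"delta_pos": [0.955, -0.446, 0.02], "yaw": -0.233, "fingers": 0},
  ],
)

```text
clock: 4.45
eef_pos: [0.4345, -0.0055, 0.2015]
tool_rot: [0.739, 0.674, -0.001, -0.001]
ft_force: [-0.8, 0.2, -4.2]
grip_width: 0.0148
grasp_force: 80.7
```

Run:
```python
from h import *
to(437.5,-6.5,110,84.7)
c=cam('side'); w=cam('wrist')
i=np.hstack([c['image'][150:330,220:480],w['image'][::2,::2][:180]]); cv2.imwrite('pics/c.png',i[:,:,::-1])
```

```text
t 4.45 p [434.5  -5.5 201.5] th 84.7 q [-0.01  0.13 -0.21  1.23 -0.    1.65] F [-0.8  0.2 -4.2] T [0.02 0.25 0.02] grip 14.8 80.7
delta [-0.0021  0.0111  0.305 ] yaw -0.0001
```

View pics/c.png

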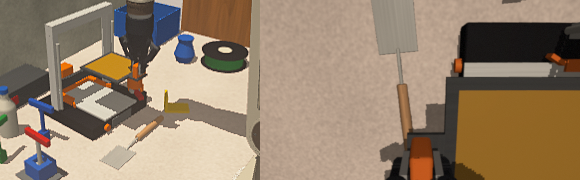

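The crop shows the plate held level over the bed front, with the wrist view showing the bed's and plate's left edges.

```bash
cat > e.py <<'E'
from h import *
def edges(zb=None):
    c=np.load('/tmp/wrist.npy',allow_pickle=True).item(); W=world(c); hsv=cv2.cvtColor(c['image'],cv2.COLOR_RGB2HSV); H,S,V=[hsv[...,i].astype(int) for i in range(3)]
    g=(H>12)&(H<30)&(S>150)&(V<190); n,k,s,_=cv2.connectedComponentsWithStats(g.astype(np.uint8)); j=1+s[1:,4].argmax(); g=k==j
    P=W[g]; P=P[~np.isnan(P[:,0])]; A=np.c_[P[:,:2],np.ones(len(P))]; co=np.linalg.lstsq(A,P[:,2],rcond=None)[0]
    ph=np.radians(-5.3); C=np.array([[np.cos(ph),np.sin(ph)],[-np.sin(ph),np.cos(ph)]])
    O=np.array([.6265,-.024])
    print('plate plane slope (printer x,y)',np.round(C@co[:2],4),'z at O',np.round(np.median(P[:,2])*1e3,1))
    def left(m,name,h):
        # leftmost image edge per row
        pts=[]
        for v in range(0,480,3):
            u=np.nonzero(m[v])[0]
            if len(u)>30: pts.append((u.min(),v))
        X=ray(c,pts,h)[:,:2]; L=(X-O)@C.T
        for _ in range(3):
            f=np.polyfit(L[:,0],L[:,1],1); r=np.abs(L[:,1]-np.polyval(f,L[:,0])); L=L[r<max(2*np.median(r),.001)]
        print(name,len(L),'slope',round(f[0],4),'y',np.round(np.median(L[:,1])*1e3,1),'x',np.round(L[[0,-1],0]*1e3))
    def top(m,name,h):
        pts=[]
        for u in range(0,640,3):
            v=np.nonzero(m[:,u])[0]
            if len(v)>15: pts.append((u,v.min()))
        X=ray(c,pts,h)[:,:2]; L=(X-O)@C.T
        for _ in range(3):
            f=np.polyfit(L[:,0],L[:,1],1); r=np.abs(L[:,1]-np.polyval(f,L[:,0])); L=L[r<max(2*np.median(r),.001)]
        print(name,'top',len(L),'slope',round(f[0],4),'y',np.round(np.median(L[:,1])*1e3,1),'x',np.round(L[[0,-1],0]*1e3))
    top(g,'gold',np.median(P[:,2]))
    b=(S<40)&(V>140)&(abs(W[...,2]-.05)<.006); n,k,s,_=cv2.connectedComponentsWithStats(b.astype(np.uint8)); b=k==1+s[1:,4].argmax()
    top(b,'bed',.05)
edges()
E
python3 e.py
```

```text
plate plane slope (printer x,y) [-0.0208 -0.0235] z at O 192.6
gold top 69 slope 0.0039 y 58.0 x [-148.  -67.]
bed top 56 slope 0.0046 y 74.9 x [-128.   -7.]
```

Request:
jog_arm(
  deltas=[
    {"delta_pos": [0, 0.01, 0.08], "yaw": 0, "fingers": 0},
    {"delta_pos": [0, 0.01, 0.2], "yaw": 0, "fingers": 0},
    {"delta_pos": [0, 0.01, 0.3], "yaw": 0, "fingers": 0},
    {"delta_pos": [0, 0.01, 0.38], "yaw": 0, "fingers": 0},
    {"delta_pos": [0, 0.01, 0.42], "yaw": 0, "fingers": 0},
    {"delta_pos": [0, 0.01, 0.44], "yaw": 0, "fingers": 0},
    {"delta_pos": [0, 0.01, 0.45], "yaw": 0, "fingers": 0},
    {"delta_pos": [0, 0.01, 0.45], "yaw": 0, "fingers": 0},
  ],
)

```text
clock: 5.35
eef_pos: [0.4388, -0.0057, 0.0681]
tool_rot: [0.739, 0.673, 0.0, 0.0]
ft_force: [-0.1, -0.7, -4.5]
grip_width: 0.0149
grasp_force: 80.6
```

Run:
```python
from h import *
to(532,-15,65.5,84.8)
cam('wrist','w2.png'); import e
```

```text
t 5.35 p [438.8  -5.7  68.1] th 84.66 q [-0.01  0.27 -0.42  0.88 -0.    1.65] F [-0.1 -0.7 -4.5] T [0.03 0.3  0.04] grip 14.9 80.6
delta [-0.0018  0.3122  0.009 ] yaw -0.0032
plate plane slope (printer x,y) [-0.0178 -0.0229] z at O 59.0
gold top 69 slope 0.0037 y 58.4 x [-144.  -63.]
bed top 57 slope 0.007 y 74.7 x [-129.  -60.]
```

View pics/w2.png

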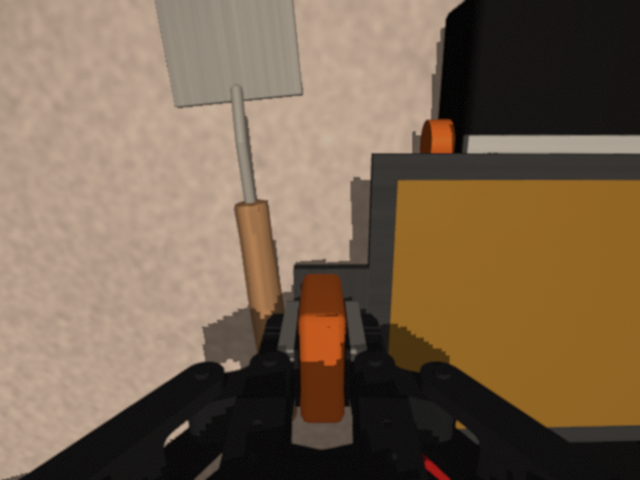

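Request:
jog_arm(
  deltas=[
    {"delta_pos": [0.005, 0, 0.006], "yaw": 0, "fingers": 0},
    {"delta_pos": [0.005, 0, 0.012], "yaw": 0, "fingers": 0},
    {"delta_pos": [0.005, 0.03, 0.012], "yaw": 0, "fingers": 0},
    {"delta_pos": [0.005, 0.07, 0.012], "yaw": 0, "fingers": 0},
    {"delta_pos": [0.005, 0.11, 0.012], "yaw": 0, "fingers": 0},
    {"delta_pos": [0.005, 0.15, 0.012], "yaw": 0, "fingers": 0},
    {"delta_pos": [0.005, 0.18, 0.012], "yaw": 0, "fingers": 0},
    {"delta_pos": [0.005, 0.2, 0.012], "yaw": 0, "fingers": 0},
    {"delta_pos": [0.005, 0.2, 0.012], "yaw": 0, "fingers": 0},
  ],
)

```text
clock: 6.3
eef_pos: [0.4996, -0.0088, 0.0653]
tool_rot: [0.739, 0.674, 0.001, 0.0]
ft_force: [-2.1, 0.7, 5.0]
grip_width: 0.0148
grasp_force: 82.2
```

Run:
```python
from h import *
to(532,-15,64,84.8)
cam('wrist'); import e
```

```text
t 6.3 p [499.6  -8.8  65.3] th 84.74 q [-0.02  0.38 -0.27  0.92  0.    1.64] F [-2.1  0.7  5. ] T [0.64 0.42 0.15] grip 14.8 82.2
delta [-0.0107  0.1095  0.0045] yaw -0.0013
plate plane slope (printer x,y) [-0.011  -0.0032] z at O 56.8
gold top 69 slope 0.0046 y 61.6 x [-84.  -3.]
bed top 18 slope 0.0015 y 74.4 x [-129. -109.]
```

Request:
jog_arm(
  deltas=[
    {"delta_pos": [-0.002, 0.03, 0], "yaw": 0, "fingers": 0},
    {"delta_pos": [-0.002, 0.06, 0], "yaw": 0, "fingers": 0},
    {"delta_pos": [-0.002, 0.085, 0], "yaw": 0, "fingers": 0},
    {"delta_pos": [-0.002, 0.1, 0], "yaw": 0, "fingers": 0},
    {"delta_pos": [-0.002, 0.106, 0], "yaw": 0, "fingers": 0},
    {"delta_pos": [-0.002, 0.11, 0], "yaw": 0, "fingers": 0},
    {"delta_pos": [-0.002, 0.11, 0], "yaw": 0, "fingers": 0},
  ],
)

```text
clock: 7.05
eef_pos: [0.5309, -0.0123, 0.0652]
tool_rot: [0.739, 0.674, 0.001, -0.0]
ft_force: [-4.0, 0.4, 7.8]
grip_width: 0.015
grasp_force: 82.7
```

Run:
```python
from h import *
st()
cam('wrist'); import e
```

```text
t 7.05 p [530.9 -12.3  65.2] th 84.76 q [-0.02  0.43 -0.18  0.96  0.    1.64] F [-4.   0.4  7.8] T [0.75 0.91 0.3 ] grip 15.0 82.7
plate plane slope (printer x,y) [-0.0112 -0.0019] z at O 56.7
gold top 69 slope 0.0054 y 60.9 x [-52.  29.]
bed top 44 slope 0.0127 y 74.9 x [-128.  -78.]
```

Request:
jog_arm(
  deltas=[
    {"delta_pos": [0, 0.004, 0], "yaw": 0, "fingers": 0},
    {"delta_pos": [0, 0.008, 0], "yaw": 0, "fingers": 0},
    {"delta_pos": [0, 0.012, 0], "yaw": 0, "fingers": 0},
    {"delta_pos": [0, 0.012, 0], "yaw": 0, "fingers": 0},
  ],
)

```text
clock: 7.5
eef_pos: [0.5336, -0.0126, 0.0652]
tool_rot: [0.739, 0.674, 0.0, -0.001]
ft_force: [-6.7, 0.6, 8.9]
grip_width: 0.0148
grasp_force: 82.9
```

Run:
```python
from h import *
st()
```

```text
t 7.5 p [533.6 -12.6  65.2] th 84.76 q [-0.02  0.44 -0.17  0.96  0.    1.64] F [-6.7  0.6  8.9] T [0.89 1.23 0.27] grip 14.8 82.9
```

Request:
jog_arm(
  deltas=[
    {"delta_pos": [0, 0.005, 0], "yaw": 0, "fingers": 0},
    {"delta_pos": [0, 0.01, 0], "yaw": 0, "fingers": 0},
    {"delta_pos": [0, 0.015, 0], "yaw": 0, "fingers": 0},
    {"delta_pos": [0, 0.015, 0], "yaw": 0, "fingers": 0},
  ],
)

```text
clock: 7.9
eef_pos: [0.5335, -0.0127, 0.0652]
tool_rot: [0.739, 0.674, -0.003, -0.004]
ft_force: [-20.0, 3.6, 18.3]
grip_width: 0.0146
grasp_force: 84.2
```

Run:
```python
from h import *
st()
cam('wrist'); import e
```

```text
t 7.9 p [533.5 -12.7  65.2] th 84.77 q [-0.02  0.44 -0.16  0.97  0.    1.64] F [-20.    3.6  18.3] T [0.81 2.96 0.22] grip 14.6 84.2
plate plane slope (printer x,y) [-0.0109 -0.0018] z at O 56.7
gold top 68 slope 0.0069 y 61.0 x [-49.  30.]
bed top 47 slope 0.0098 y 74.8 x [-128.  -74.]
```

Request:
jog_arm(
  deltas=[
    {"delta_pos": [0, -0.011, 0], "yaw": 0, "fingers": 0},
    {"delta_pos": [0, -0.011, 0], "yaw": 0, "fingers": 0},
    {"delta_pos": [0, -0.011, 0], "yaw": 0, "fingers": 0.5},
    {"delta_pos": [0, -0.011, 0], "yaw": 0, "fingers": 0.5},
    {"delta_pos": [0, -0.011, 0], "yaw": 0, "fingers": 0.5},
    {"delta_pos": [0, -0.011, 0], "yaw": 0, "fingers": 0.5},
    {"delta_pos": [0, -0.011, -0.02], "yaw": 0, "fingers": 0.5},
    {"delta_pos": [0, -0.011, -0.1], "yaw": 0, "fingers": 0.5},
    {"delta_pos": [0, -0.011, -0.25], "yaw": 0, "fingers": 0.5},
    {"delta_pos": [0, -0.011, -0.4], "yaw": 0, "fingers": 0.5},
    {"delta_pos": [0, -0.011, -0.5], "yaw": 0, "fingers": 0.5},
    {"delta_pos": [0, -0.011, -0.5], "yaw": 0, "fingers": 0.5},
  ],
)

```text
clock: 9.15
eef_pos: [0.539, -0.0135, 0.2202]
tool_rot: [0.739, 0.674, 0.004, 0.004]
ft_force: [0.4, -0.5, 0.5]
grip_width: 0.0431
grasp_force: 0.0
```

Run:
```python
from h import *
to(526,300,280,174.5)
cam('wrist','w3.png'); import e
```

```text
t 9.15 p [539.  -13.5 220.2] th 84.71 q [-0.03  0.31  0.08  1.32 -0.    1.64] F [ 0.4 -0.5  0.5] T [ 0.04 -0.04  0.  ] grip 43.1 0.0
delta [ 1.0368 -0.1374 -0.2001] yaw -1.9954
plate plane slope (printer x,y) [ 0.0014 -0.0004] z at O 56.8
gold top 26 slope 0.0122 y 61.2 x [-64.  50.]
bed top 24 slope 0.0026 y 74.8 x [-128.  -75.]
```

View pics/w3.png

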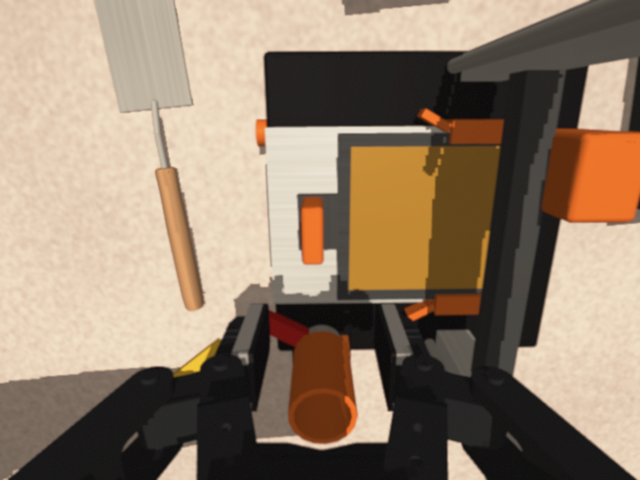

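The plate is under the lips with its front edge at column ~340, the bed front at ~268; the red finger is parked at (288,325) and the well is at (322,400).

Run:
```python
from h import *
c=np.load('/tmp/wrist.npy',allow_pickle=True).item(); g=cv2.cvtColor(c['image'],cv2.COLOR_RGB2GRAY).astype(int)
for v in (160,170,180,275,285):
    r=g[v,255:365]; d=np.diff(r); a=255+d[:40].argmax()+.5; b=255+60+d[60:95].argmin()+.5
    X=ray(c,[(a,v)],.05)[0]; Y=ray(c,[(b,v)],.056)[0]; print(a,b,round(np.linalg.norm((Y-X)[:2])*1000,1),np.round((Y-X)*1000,1))
```

```text
258.5 336.5 61.2 [60.9 -5.1  6. ]
266.5 336.5 55.3 [55.1 -4.4  6. ]
267.5 337.5 55.7 [55.5 -4.3  6. ]
282.5 336.5 46.5 [46.5 -2.   6. ]
259.5 328.5 60.1 [60.  -3.1  6. ]
```

Request:
jog_arm(
  deltas=[
    {"delta_pos": [0.1, -0.05, -0.1], "yaw": -0.1, "fingers": 0.5},
    {"delta_pos": [0.23, -0.1, -0.2], "yaw": -0.3, "fingers": 0.5},
    {"delta_pos": [0.38, -0.12, -0.2], "yaw": -0.5, "fingers": 0.5},
    {"delta_pos": [0.54, -0.12, -0.2], "yaw": -0.7, "fingers": 0.5},
    {"delta_pos": [0.7, -0.13, -0.2], "yaw": -0.9, "fingers": 0.5},
    {"delta_pos": [0.84, -0.13, -0.2], "yaw": -1, "fingers": 0.5},
    {"delta_pos": [0.93, -0.137, -0.2], "yaw": -1, "fingers": 0.5},
    {"delta_pos": [0.93, -0.137, -0.2], "yaw": -1, "fingers": 0.5},
  ],
)

```text
clock: 10.0
eef_pos: [0.5194, 0.2716, 0.2715]
tool_rot: [0.423, 0.906, -0.001, -0.001]
ft_force: [1.1, -0.3, -1.4]
grip_width: 0.0427
grasp_force: 0.0
```

Run:
```python
from h import *
to(526,318,200,174.5)
```

```text
t 10.0 p [519.4 271.6 271.5] th 130.0 q [0.48 0.41 0.35 1.51 0.   1.35] F [ 1.1 -0.3 -1.4] T [-0.01  0.02  0.04] grip 42.7 0.0
delta [0.104  0.1172 0.2381] yaw -0.9889
```

Request:
jog_arm(
  deltas=[
    {"delta_pos": [0.02, 0.03, 0], "yaw": -0.19, "fingers": 0.5},
    {"delta_pos": [0.04, 0.06, 0], "yaw": -0.38, "fingers": 0.5},
    {"delta_pos": [0.07, 0.09, 0], "yaw": -0.57, "fingers": 0.5},
    {"delta_pos": [0.1, 0.117, 0], "yaw": -0.76, "fingers": 0.5},
    {"delta_pos": [0.104, 0.117, 0], "yaw": -0.95, "fingers": 0.5},
    {"delta_pos": [0.104, 0.117, 0], "yaw": -0.989, "fingers": 0.5},
    {"delta_pos": [0.104, 0.117, 0], "yaw": -0.989, "fingers": 0.5},
  ],
)

```text
clock: 10.7
eef_pos: [0.5273, 0.3136, 0.2728]
tool_rot: [0.051, 0.999, -0.001, -0.001]
ft_force: [0.9, -0.0, 0.5]
grip_width: 0.0429
grasp_force: 0.0
```

Run:
```python
from h import *
st(); c=cam('wrist','w4.png'); W=world(c); hsv=cv2.cvtColor(c['image'],cv2.COLOR_RGB2HSV); H,S,V=[hsv[...,i].astype(int) for i in range(3)]
def R(m,h,name):
    n,k,s,_=cv2.connectedComponentsWithStats(m.astype(np.uint8)); m=k==1+s[1:,4].argmax()
    v,u=np.nonzero(m); P=ray(c,np.c_[u,v],h); r=cv2.minAreaRect((P[:,:2]*1000).astype(np.float32)); print(name,len(u),np.round(r[0],1),np.round(r[1],1),round(r[2],1),np.round(np.nanmedian(W[m],0)*1e3))
z=W[...,2]; red=((H<6)|(H>174))&(S>150)
R(red&(z>.128)&(z<.145),.136,'bar'); R((H>100)&(H<125)&(S>120)&(z>.043)&(z<.056),.05,'cup')
```

```text
t 10.7 p [527.3 313.6 272.8] th 174.15 q [ 0.54  0.47  0.44  1.55 -0.    0.64] F [ 0.9 -0.   0.5] T [ 0.03  0.01 -0.01] grip 42.9 0.0
bar 1963 [524.9 316.4] [13.2 89. ] 84.2 [521. 317. 136.]
cup 1174 [523.6 296.9] [20.4 59.1] 84.4 [522. 296.  50.]
```

View pics/w4.png

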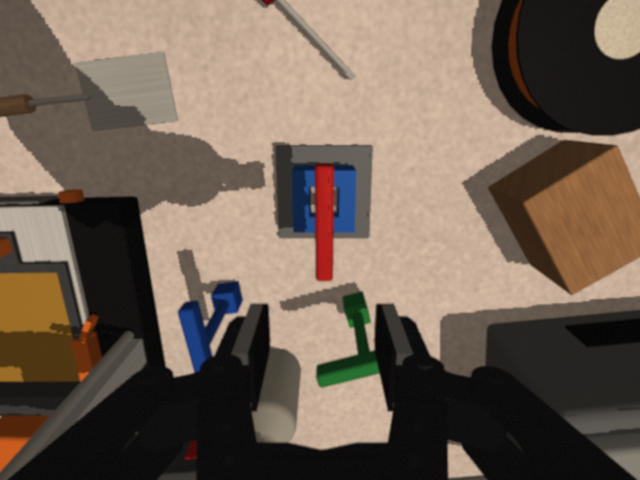

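The picture shows the red bar from (324,165) to (324,280), upright over the blue cup at (323,200); nothing stands in the way of the fingers.

Request:
jog_arm(
  deltas=[
    {"delta_pos": [0.007, 0.009, 0.1], "yaw": -0.003, "fingers": 0.5},
    {"delta_pos": [0.007, 0.009, 0.24], "yaw": -0.003, "fingers": 0.5},
    {"delta_pos": [0.007, 0.009, 0.38], "yaw": -0.003, "fingers": 0.5},
    {"delta_pos": [0.007, 0.009, 0.48], "yaw": -0.003, "fingers": 0.5},
    {"delta_pos": [0.007, 0.009, 0.545], "yaw": -0.003, "fingers": 0.5},
    {"delta_pos": [0.007, 0.009, 0.545], "yaw": -0.003, "fingers": 0.5},
    {"delta_pos": [0.007, 0.009, 0.545], "yaw": -0.003, "fingers": 0},
    {"delta_pos": [0.007, 0.009, 0.545], "yaw": -0.003, "fingers": 0},
    {"delta_pos": [0.007, 0.009, 0.545], "yaw": -0.003, "fingers": 0},
    {"delta_pos": [0.007, 0.009, 0.545], "yaw": -0.003, "fingers": 0},
    {"delta_pos": [0.007, 0.009, 0.545], "yaw": -0.003, "fingers": 0},
    {"delta_pos": [0.007, 0.009, 0.545], "yaw": -0.003, "fingers": 0},
  ],
)

```text
clock: 11.95
eef_pos: [0.5267, 0.3179, 0.1124]
tool_rot: [0.049, 0.999, 0.001, 0.001]
ft_force: [-0.5, -1.2, 5.7]
grip_width: 0.0131
grasp_force: 62.8
```

Run:
```python
from h import *
st()
```

```text
t 11.95 p [526.7 317.9 112.4] th 174.34 q [ 0.54  0.53  0.13  1.16 -0.    0.64] F [-0.5 -1.2  5.7] T [-0.21 -0.02 -0.04] grip 13.1 62.8
```

Request:
jog_arm(
  deltas=[
    {"delta_pos": [0, 0, -0.05], "yaw": 0, "fingers": 0},
    {"delta_pos": [0, 0, -0.15], "yaw": 0, "fingers": 0},
    {"delta_pos": [0, 0, -0.28], "yaw": 0, "fingers": 0},
    {"delta_pos": [0, 0, -0.42], "yaw": 0, "fingers": 0},
    {"delta_pos": [0, 0, -0.53], "yaw": 0, "fingers": 0},
    {"delta_pos": [0, 0, -0.58], "yaw": 0, "fingers": 0},
    {"delta_pos": [0, 0, -0.58], "yaw": 0, "fingers": 0},
  ],
)

```text
clock: 12.65
eef_pos: [0.5266, 0.3183, 0.2875]
tool_rot: [0.049, 0.999, 0.002, 0.002]
ft_force: [0.1, -1.2, -1.9]
grip_width: 0.0125
grasp_force: 61.7
```

Run:
```python
from h import *
to(528.4,-130.5,286,174.5)
cam('wrist','w5.png')
```

```text
t 12.65 p [526.6 318.3 287.5] th 174.36 q [0.54 0.47 0.47 1.57 0.   0.64] F [ 0.1 -1.2 -1.9] T [-0.01  0.01  0.03] grip 12.5 61.7
delta [-1.5290e-01 -1.4883e+00  5.0000e-04] yaw -0.0031
```

View pics/w5.png

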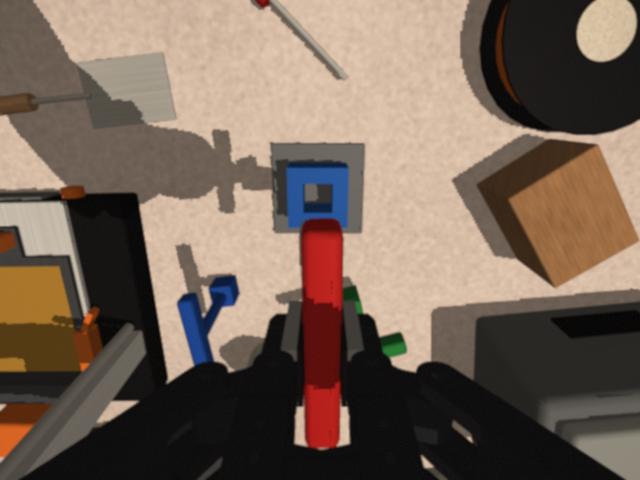

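The key hangs in the grip; its bar spans (322,222) to (322,447) in the wrist view.

Run:
```python
from h import *
o,M,th=st(); c=np.load('/tmp/wrist.npy',allow_pickle=True).item(); W=world(c); hsv=cv2.cvtColor(c['image'],cv2.COLOR_RGB2HSV); H,S,V=[hsv[...,i].astype(int) for i in range(3)]
m=((H<6)|(H>174))&(S>150)&(W[...,2]>.28); v,u=np.nonzero(m&(abs(np.arange(640)-322)<40)); print(v.min(),v.max(),np.nanpercentile(W[v,u,2],[5,50,95]))
P=ray(c,np.c_[u,v],.311); L=(P-o['eef_pos'])@M*1000; print(np.round([L.min(0),L.max(0)],1)); r=cv2.minAreaRect(L[:,:2].astype(np.float32)); print(r)
P=W[m];P=P[~np.isnan(P[:,0])];L=(P-o['eef_pos'])@M*1000;print('range',np.round(np.percentile(L,[1,50,99],axis=0),1))
c=cam('scene');d=cam('side')
for c in (c,d):
    W=world(c);hsv=cv2.cvtColor(c['image'],cv2.COLOR_RGB2HSV); H,S,V=[hsv[...,i].astype(int) for i in range(3)]
    m=((H<6)|(H>174))&(S>150)&(W[...,2]>.28)&(np.hypot(W[...,0]-.527,W[...,1]-.318)<.1)
    P=W[m]; L=(P-o['eef_pos'])@M*1000; print(len(P), np.round(np.percentile(L,[1,50,99],axis=0),1) if len(P) else '')
```

```text
t 12.7 p [525.9 317.9 285.2] th 174.36 q [0.54 0.47 0.47 1.57 0.   0.64] F [ 0.6 -0.6 -2.8] T [ 0.04 -0.    0.09] grip 12.6 61.7
220 449 [0.30871637 0.31123892 0.31240616]
[[-44.9  -5.6 -25.9]
 [ 48.2   8.7 -25.8]]
((1.6552886962890625, 1.5047674179077148), (14.142603874206543, 93.15739440917969), 89.62187957763672)
range [[-41.9  -5.  -32. ]
 [  9.5   1.6 -26.1]
 [ 44.5   8.  -14.6]]
152 [[ -45.6   -7.6 -105.1]
 [ -20.4    3.7  -22.4]
 [  33.8   62.7  -12.5]]
148 [[-38.7  -5.6 -25.6]
 [ 30.2   5.5 -17.2]
 [ 47.3   8.4  -5.7]]
```

Request:
jog_arm(
  deltas=[
    {"delta_pos": [0.01, -0.08, 0], "yaw": 0, "fingers": 0},
    {"delta_pos": [0.02, -0.2, 0], "yaw": 0, "fingers": 0},
    {"delta_pos": [0.03, -0.34, 0], "yaw": 0, "fingers": 0},
    {"delta_pos": [0.04, -0.5, 0], "yaw": 0, "fingers": 0},
    {"delta_pos": [0.04, -0.66, 0], "yaw": 0, "fingers": 0},
    {"delta_pos": [0.04, -0.82, 0], "yaw": 0, "fingers": 0},
    {"delta_pos": [0.04, -0.93, 0], "yaw": 0, "fingers": 0},
    {"delta_pos": [0.04, -1, 0], "yaw": 0, "fingers": 0},
  ],
)

```text
clock: 13.6
eef_pos: [0.4825, 0.0177, 0.2828]
tool_rot: [0.051, 0.999, -0.0, -0.002]
ft_force: [-0.2, 1.4, -1.8]
grip_width: 0.0131
grasp_force: 61.7
```

Request:
jog_arm(
  deltas=[
    {"delta_pos": [0, -0.08, 0], "yaw": 0, "fingers": 0},
    {"delta_pos": [0, -0.2, 0], "yaw": 0, "fingers": 0},
    {"delta_pos": [0, -0.34, 0], "yaw": 0, "fingers": 0},
    {"delta_pos": [0, -0.44, 0], "yaw": 0, "fingers": 0},
    {"delta_pos": [0, -0.5, 0], "yaw": 0, "fingers": 0},
    {"delta_pos": [0, -0.5, 0], "yaw": 0, "fingers": 0},
    {"delta_pos": [0, -0.5, 0], "yaw": 0, "fingers": 0},
    {"delta_pos": [0, -0.5, 0], "yaw": 0, "fingers": 0},
  ],
)

```text
clock: 14.4
eef_pos: [0.4691, -0.1282, 0.2838]
tool_rot: [0.049, 0.999, 0.0, -0.001]
ft_force: [0.9, 0.3, -2.8]
grip_width: 0.0129
grasp_force: 61.7
```

Run:
```python
from h import *
st()
cam('wrist','w6.png')
```

```text
t 14.4 p [ 469.1 -128.2  283.8] th 174.4 q [-0.27  0.2   0.09  1.46  0.   -0.17] F [ 0.9  0.3 -2.8] T [-0.03  0.03  0.01] grip 12.9 61.7
```

View pics/w6.png

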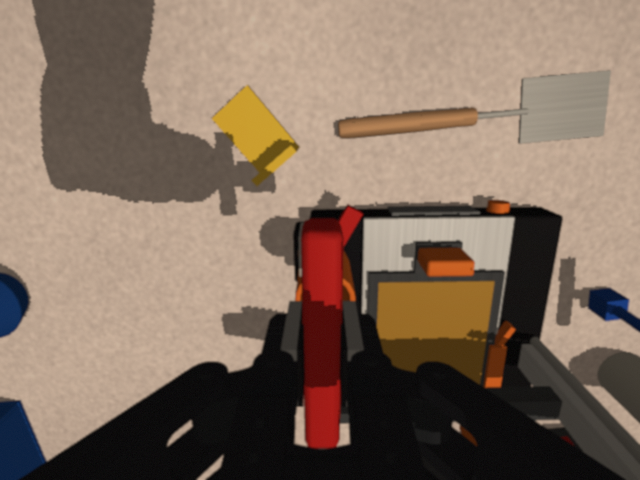

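The red bar hides most of the well, whose rim sides show at about (298,290) and (353,290), so I shift sideways for a clear view.

Request:
jog_arm(
  deltas=[
    {"delta_pos": [0, 0.1, 0], "yaw": 0, "fingers": 0},
    {"delta_pos": [-0.1, 0.227, 0], "yaw": 0, "fingers": 0},
    {"delta_pos": [-0.22, 0.227, 0], "yaw": 0, "fingers": 0},
    {"delta_pos": [-0.3, 0.227, 0], "yaw": 0, "fingers": 0},
    {"delta_pos": [-0.333, 0.227, 0], "yaw": 0, "fingers": 0},
    {"delta_pos": [-0.333, 0.227, 0], "yaw": 0, "fingers": 0},
    {"delta_pos": [-0.333, 0.227, 0], "yaw": 0, "fingers": 0},
  ],
)

```text
clock: 15.15
eef_pos: [0.5752, -0.0702, 0.2842]
tool_rot: [0.049, 0.999, 0.0, -0.001]
ft_force: [0.3, 0.8, -1.0]
grip_width: 0.0128
grasp_force: 61.6
```

Run:
```python
from h import *
o,M,th=st()
c=cam('wrist'); C=-c['R'].T@c['t']; print(C)
W=np.array([.5284,-.1305,.145]); u,v=proj(c,W)[0]; print(u,v)
x0,y0=int(max(0,u-60)),int(max(0,v-60)); cr=c['image'][y0:y0+120,x0:x0+120]; print(x0,y0)
cv2.imwrite('pics/w7.png',cv2.resize(cr,None,fx=4,fy=4,interpolation=cv2.INTER_CUBIC)[:,:,::-1])
```

```text
t 15.15 p [575.2 -70.2 284.2] th 174.42 q [-0.12  0.39  0.35  1.53  0.   -0.02] F [ 0.3  0.8 -1. ] T [0.02 0.   0.01] grip 12.8 61.6
[ 0.49521989 -0.06151201  0.42734333]
230.25514070532694 172.6389851518144
170 112
```

View pics/w7.png

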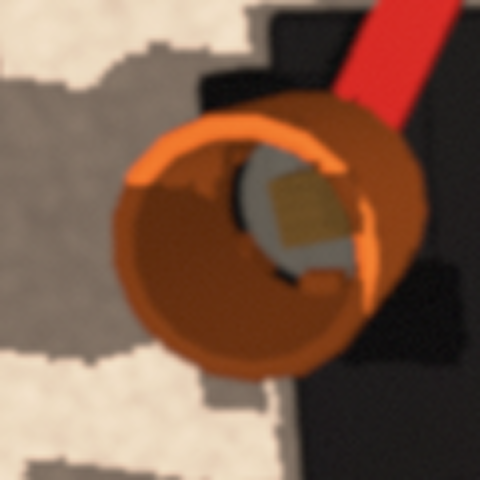

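The crop shows the well rim centred near crop (248,246), i.e. pixel (232,173.5). The brass stem is visible inside, with corners near crop (268,182), (283,248) and (353,235), so I get both its centre and its angle.

Run:
```python
from h import *
from scipy.optimize import least_squares
o=bot.get_obs(); from scipy.spatial.transform import Rotation as Ro
M=Ro.from_quat(o['tool_rot']).as_matrix(); p=o['eef_pos']
c=np.load('/tmp/wrist.npy',allow_pickle=True).item(); W=world(c); img=c['image']; hsv=cv2.cvtColor(img,cv2.COLOR_RGB2HSV); H,S,V=[hsv[...,i].astype(int) for i in range(3)]
org=(H<16)&(S>150); org[:, :195]=False; org[:135]=False; org[210:]=False; org[:,280:]=False
# outer rim silhouette: left/bottom side rays at z=.145
cnt=max(cv2.findContours(org.astype(np.uint8),0,1)[0],key=cv2.contourArea).reshape(-1,2)
a=ray(c,cnt,.145)[:,:2]
ctr=np.array([.5284,-.1305])
q=cnt-np.array([232,173.5]); sel=(q[:,0]<-5)|(q[:,1]>12)|((q[:,1]<-10)&(q[:,0]<0)); sel&=~((q[:,0]>15))
f=least_squares(lambda x:np.hypot(*(a[sel]-x[:2]).T)-x[2],[*ctr,.0245],loss='soft_l1',f_scale=.0005); print('rim circle mm',np.round(f.x*1e3,1),sel.sum())
f2=least_squares(lambda x:np.hypot(*(a[sel]-x[:2]).T)-.0245,ctr,loss='soft_l1',f_scale=.0005); print('fixed r',np.round(f2.x*1e3,1))
# high rim pixels by range
m=org&(abs(W[...,2]-.145)<.004); P=W[m][:,:2]; print('rim range', np.round((P.min(0)+P.max(0))*500,1), np.ptp(P,0))
br=(H>16)&(H<28)&(S>100); br[:150]=0;br[178:]=0;br[:,:233]=0;br[:,262:]=0; v,u=np.nonzero(br)
L=ray(c,np.c_[u,v],.082)[:,:2]; r=cv2.minAreaRect((L*1e3).astype(np.float32)); print('stem',len(u),np.round(r,1) if 0 else r, np.nanmedian(W[br][:,2]))
K=ray(c,np.array([(268,182),(283,248),(353,235),(320,165)])/4+[170,112],.082)[:,:2]*1e3; print(np.round(K,1)); d=K[0]-K[1]; e=K[2]-K[1]; print(np.degrees(np.arctan2(d[1],d[0])),np.degrees(np.arctan2(e[1],e[0])))
red=((H<6)|(H>174))&(S>150)&(W[...,2]>.28); v,u=np.nonzero(red); L=(ray(c,np.c_[u,v],p[2]+.0258)-p)@M*1e3; r=cv2.minAreaRect(L[:,:2].astype(np.float32)); print('bar in tool',r)
w=(np.r_[f2.x,.145]-p)@M*1e3; print('well in tool',w)
```

```text
rim circle mm [ 529.  -129.3   24.1] 111
fixed r [ 528.9 -128.8]
rim range [ 529.2 -130.2] [0.04756836 0.04735417]
stem 237 ((529.3232421875, -130.5174560546875), (14.677366256713867, 13.989487648010254), 6.375027656555176) 0.08595531448162463
[[ 523.5 -137.9]
 [ 537.9 -136.9]
 [ 536.6 -121.2]
 [ 521.  -126.1]]
-176.16691648273795 94.7026699818409
bar in tool ((4.024223327636719, 1.2475709915161133), (13.844239234924316, 91.01301574707031), 89.68192291259766)
well in tool [ 39.93035131 -62.57907589 139.62040649]
```

Request:
jog_arm(
  deltas=[
    {"delta_pos": [0.04, -0.07, 0], "yaw": -0.1, "fingers": 0},
    {"delta_pos": [0.09, -0.15, 0], "yaw": -0.2, "fingers": 0},
    {"delta_pos": [0.128, -0.214, 0], "yaw": -0.233, "fingers": 0},
    {"delta_pos": [0.128, -0.214, 0], "yaw": -0.233, "fingers": 0},
    {"delta_pos": [0.128, -0.214, 0], "yaw": -0.233, "fingers": 0},
    {"delta_pos": [0.128, -0.214, 0], "yaw": -0.233, "fingers": 0},
    {"delta_pos": [0.128, -0.214, 0], "yaw": -0.233, "fingers": 0},
  ],
)

```text
clock: 15.9
eef_pos: [0.5313, -0.1306, 0.2848]
tool_rot: [-0.043, 0.999, 0.0, 0.0]
ft_force: [-0.3, -0.4, -1.6]
grip_width: 0.0126
grasp_force: 61.7
```

```bash
cat > k.py <<'E'
from h import *
o,M,th=st(); p=o['eef_pos']
for n in ('wrist','scene','side'):
    c=cam(n); W=world(c); hsv=cv2.cvtColor(c['image'],cv2.COLOR_RGB2HSV); H,S,V=[hsv[...,i].astype(int) for i in range(3)]
    red=((H<6)|(H>174))&(S>150)&(abs(W[...,2]-p[2])<.05)&(np.hypot(W[...,0]-p[0],W[...,1]-p[1])<.08)
    P=W[red]; L=(P-p)@M*1e3; print(n,len(P),'range',np.round(np.percentile(L,[1,50,99],axis=0),1).tolist() if len(P) else '')
    if n=='wrist':
        v,u=np.nonzero(red); L=(ray(c,np.c_[u,v],p[2]+.0258)-p)@M*1e3; i=L[:,0].argsort(); print('ends',np.round(L[i[[0,20,-20,-1]]],1).tolist(), v.min(),v.max())
E
python3 k.py
```

```text
t 15.9 p [ 531.3 -130.6  284.8] th -175.11 q [-0.24  0.32  0.25  1.5   0.   -0.33] F [-0.3 -0.4 -1.6] T [-0.04 -0.    0.01] grip 12.6 61.7
wrist 8653 range [[-41.5, -5.6, -27.9], [10.3, 1.1, -23.7], [44.9, 7.6, -11.0]]
ends [[-40.9, 3.8, -25.8], [-40.4, 4.2, -25.8], [49.5, 2.9, -25.8], [49.5, -3.3, -25.8]] 219 447
scene 99 range [[-44.6, -5.9, -28.8], [-23.2, 4.1, -19.8], [41.0, 8.9, -6.7]]
side 119 range [[-42.5, -3.0, -26.7], [17.1, 6.6, -19.0], [46.0, 14.1, -6.8]]
```

Request:
jog_arm(
  deltas=[
    {"delta_pos": [0.003, 0, 0.05], "yaw": 0, "fingers": 0},
    {"delta_pos": [0.003, 0, 0.1], "yaw": 0, "fingers": 0},
    {"delta_pos": [0.003, 0, 0.15], "yaw": 0, "fingers": 0},
    {"delta_pos": [0.003, 0, 0.2], "yaw": 0, "fingers": 0},
    {"delta_pos": [0.003, 0, 0.24], "yaw": 0, "fingers": 0},
    {"delta_pos": [0.003, 0, 0.265], "yaw": 0, "fingers": 0},
    {"delta_pos": [0.003, 0, 0.265], "yaw": 0, "fingers": 0},
  ],
)

```text
clock: 16.75
eef_pos: [0.5295, -0.131, 0.204]
tool_rot: [-0.042, 0.999, 0.0, -0.001]
ft_force: [-0.4, 0.1, -1.3]
grip_width: 0.0128
grasp_force: 61.7
```

```bash
python3 -c "
from h import *
st()"
```

```text
t 16.75 p [ 529.5 -131.   204. ] th -175.15 q [-0.24  0.35  0.08  1.31 -0.   -0.33] F [-0.4  0.1 -1.3] T [-0.01 -0.    0.01] grip 12.8 61.7
```

Request:
jog_arm(
  deltas=[
    {"delta_pos": [0, 0, 0.02], "yaw": 0, "fingers": 0},
    {"delta_pos": [0, 0, 0.04], "yaw": 0, "fingers": 0},
    {"delta_pos": [0, 0, 0.055], "yaw": 0, "fingers": 0},
    {"delta_pos": [0, 0, 0.067], "yaw": 0, "fingers": 0},
    {"delta_pos": [0, 0, 0.067], "yaw": 0, "fingers": 0},
  ],
)

```text
clock: 17.25
eef_pos: [0.5298, -0.1313, 0.1845]
tool_rot: [-0.042, 0.999, 0.0, -0.001]
ft_force: [-0.6, -0.3, -2.5]
grip_width: 0.013
grasp_force: 61.6
```

```bash
python3 -c "
from h import *
st()"
```

```text
t 17.25 p [ 529.8 -131.3  184.5] th -175.17 q [-0.24  0.36  0.04  1.26 -0.   -0.33] F [-0.6 -0.3 -2.5] T [-0.04 -0.01  0.01] grip 13.0 61.6
```

Request:
jog_arm(
  deltas=[
    {"delta_pos": [0, 0, 0.012], "yaw": 0, "fingers": 0},
    {"delta_pos": [0, 0, 0.024], "yaw": 0, "fingers": 0},
    {"delta_pos": [0, 0, 0.036], "yaw": 0, "fingers": 0},
    {"delta_pos": [0, 0, 0.046], "yaw": 0, "fingers": 0},
    {"delta_pos": [0, 0, 0.054], "yaw": 0, "fingers": 0},
    {"delta_pos": [0, 0, 0.054], "yaw": 0, "fingers": 0},
  ],
)

```text
clock: 17.85
eef_pos: [0.5302, -0.1314, 0.1694]
tool_rot: [-0.042, 0.999, -0.0, 0.0]
ft_force: [-0.2, 0.1, 1.7]
grip_width: 0.0126
grasp_force: 62.1
```

```bash
python3 -c "
from h import *
st()"
```

```text
t 17.85 p [ 530.2 -131.4  169.4] th -175.17 q [-0.24  0.36  0.01  1.22 -0.   -0.33] F [-0.2  0.1  1.7] T [ 0.17  0.27 -0.04] grip 12.6 62.1
```

Request:
jog_arm(
  deltas=[
    {"delta_pos": [0, 0, 0.004], "yaw": 0, "fingers": 0},
    {"delta_pos": [0, -0.001, 0.006], "yaw": 0.15, "fingers": 0},
    {"delta_pos": [0, -0.001, 0.006], "yaw": 0.3, "fingers": 0},
    {"delta_pos": [0, -0.002, 0.006], "yaw": 0.45, "fingers": 0},
    {"delta_pos": [0.001, -0.002, 0.006], "yaw": 0.6, "fingers": 0},
    {"delta_pos": [0.001, -0.003, 0.006], "yaw": 0.75, "fingers": 0},
    {"delta_pos": [0.001, -0.003, 0.006], "yaw": 0.9, "fingers": 0},
    {"delta_pos": [0.001, -0.003, 0.006], "yaw": 0.9, "fingers": 0},
  ],
)

```text
clock: 18.65
eef_pos: [0.531, -0.1318, 0.1693]
tool_rot: [0.307, 0.952, 0.001, 0.002]
ft_force: [-3.3, 2.0, 8.6]
grip_width: 0.0127
grasp_force: 63.1
```

```bash
python3 -c "
from h import *
st()"
```

```text
t 18.65 p [ 531.  -131.8  169.3] th 144.25 q [-0.24  0.36  0.01  1.22  0.    0.38] F [-3.3  2.   8.6] T [ 0.74  0.57 -0.02] grip 12.7 63.1
```

Request:
jog_arm(
  deltas=[
    {"delta_pos": [0, -0.001, 0], "yaw": 0.15, "fingers": 0},
    {"delta_pos": [0, -0.001, 0], "yaw": 0.3, "fingers": 0},
    {"delta_pos": [0, -0.002, 0], "yaw": 0.45, "fingers": 0},
    {"delta_pos": [0.001, -0.002, 0], "yaw": 0.6, "fingers": 0},
    {"delta_pos": [0.001, -0.003, 0], "yaw": 0.75, "fingers": 0},
    {"delta_pos": [0.001, -0.003, 0], "yaw": 0.9, "fingers": 0},
    {"delta_pos": [0.001, -0.003, 0], "yaw": 0.9, "fingers": 0},
  ],
)

```text
clock: 19.35
eef_pos: [0.5306, -0.1326, 0.1693]
tool_rot: [0.617, 0.787, 0.001, 0.002]
ft_force: [-0.7, 1.7, 7.6]
grip_width: 0.0128
grasp_force: 63.1
```

```bash
python3 -c "
from h import *
st()"
```

```text
t 19.35 p [ 530.6 -132.6  169.3] th 103.76 q [-0.25  0.36  0.01  1.21  0.    1.09] F [-0.7  1.7  7.6] T [0.47 0.26 0.06] grip 12.8 63.1
```

Request:
jog_arm(
  deltas=[
    {"delta_pos": [0, -0.001, 0], "yaw": 0.1, "fingers": 0},
    {"delta_pos": [0, -0.001, 0], "yaw": 0.2, "fingers": 0},
    {"delta_pos": [0, -0.001, 0], "yaw": 0.3, "fingers": 0},
    {"delta_pos": [0, -0.002, 0], "yaw": 0.4, "fingers": 0},
    {"delta_pos": [0, -0.002, 0], "yaw": 0.4, "fingers": 0},
  ],
)

```text
clock: 19.85
eef_pos: [0.5303, -0.1329, 0.1693]
tool_rot: [0.733, 0.681, 0.002, 0.002]
ft_force: [0.1, 1.1, 7.7]
grip_width: 0.013
grasp_force: 63.0
```

```bash
cat > f.py <<'E'
from h import *
st()
# lock finger angle from red pixels at finger height, printer frame
ph=np.radians(-5.2); O=np.array([.5287,-.1306])
for n in ('scene','side','wrist'):
    c=cam(n); W=world(c); hsv=cv2.cvtColor(c['image'],cv2.COLOR_RGB2HSV); H,S,V=[hsv[...,i].astype(int) for i in range(3)]
    d=W[...,:2]-O; r=np.hypot(d[...,0],d[...,1])
    m=((H<6)|(H>174))&(S>150)&(W[...,2]>.045)&(W[...,2]<.07)&(r<.075)&(r>.025)
    if m.sum()<4: print(n,m.sum()); continue
    a=np.arctan2(d[m][:,1],d[m][:,0])-ph; print(n,m.sum(),'lock est',np.round(np.median((np.pi-np.radians(27)-a+np.pi)%(2*np.pi)-np.pi),2),'rmax',r[m].max())
E
python3 f.py
```

```text
t 19.85 p [ 530.3 -132.9  169.3] th 85.8 q [-0.25  0.36  0.01  1.21  0.    1.4 ] F [0.1 1.1 7.7] T [0.41 0.12 0.04] grip 13.0 63.0
scene 63 lock est 0.9 rmax 0.0616471973545134
side 55 lock est 0.81 rmax 0.06398072716439487
wrist 1491 lock est 0.9 rmax 0.062375358809792905
```

Lock is at about 0.87; I keep turning to the stop.

Request:
jog_arm(
  deltas=[
    {"delta_pos": [0, -0.001, 0], "yaw": 0.08, "fingers": 0},
    {"delta_pos": [0, -0.001, 0], "yaw": 0.16, "fingers": 0},
    {"delta_pos": [0, -0.001, 0], "yaw": 0.24, "fingers": 0},
    {"delta_pos": [0, -0.001, 0], "yaw": 0.32, "fingers": 0},
    {"delta_pos": [0, -0.001, 0], "yaw": 0.36, "fingers": 0},
    {"delta_pos": [0, -0.001, 0], "yaw": 0.36, "fingers": 0},
  ],
)

```text
clock: 20.6
eef_pos: [0.53, -0.133, 0.1693]
tool_rot: [0.821, 0.571, 0.002, 0.002]
ft_force: [-0.1, -0.1, 8.4]
grip_width: 0.013
grasp_force: 63.2
```

```bash
python3 f.py
```

```text
t 20.6 p [ 530.  -133.   169.3] th 69.7 q [-0.25  0.36  0.01  1.21  0.    1.68] F [-0.1 -0.1  8.4] T [0.26 0.16 0.48] grip 13.0 63.2
scene 54 lock est 1.13 rmax 0.0597584815529138
side 56 lock est 1.02 rmax 0.06568701778838111
wrist 1492 lock est 1.13 rmax 0.06253366284502108
```

Request:
jog_arm(
  deltas=[
    {"delta_pos": [0, 0, 0], "yaw": 0.05, "fingers": 0},
    {"delta_pos": [0, 0, 0], "yaw": 0.1, "fingers": 0},
    {"delta_pos": [0, 0, 0], "yaw": 0.1, "fingers": 0},
  ],
)

```text
clock: 21.05
eef_pos: [0.5299, -0.133, 0.1694]
tool_rot: [0.842, 0.539, 0.002, 0.002]
ft_force: [-0.0, 0.6, 8.0]
grip_width: 0.0129
grasp_force: 63.5
```

```bash
python3 f.py
```

```text
t 21.05 p [ 529.9 -133.   169.4] th 65.23 q [-0.25  0.36  0.01  1.21  0.    1.76] F [-0.   0.6  8. ] T [0.13 0.19 0.62] grip 12.9 63.5
scene 56 lock est 1.12 rmax 0.0623718897912718
side 61 lock est 1.02 rmax 0.06359985456678445
wrist 1507 lock est 1.13 rmax 0.06259731209724025
```

Request:
jog_arm(
  deltas=[
    {"delta_pos": [0, 0, 0], "yaw": -0.07, "fingers": 0},
    {"delta_pos": [0, 0, -0.005], "yaw": -0.07, "fingers": 0},
    {"delta_pos": [0, 0, -0.005], "yaw": -0.07, "fingers": 0.5},
    {"delta_pos": [0, 0, -0.005], "yaw": -0.07, "fingers": 0.5},
    {"delta_pos": [0, 0, -0.005], "yaw": -0.07, "fingers": 0.5},
    {"delta_pos": [0, 0, -0.005], "yaw": -0.07, "fingers": 0.5},
    {"delta_pos": [0, 0, -0.03], "yaw": -0.07, "fingers": 0.5},
    {"delta_pos": [0, 0, -0.1], "yaw": -0.07, "fingers": 0.5},
    {"delta_pos": [0, 0, -0.2], "yaw": -0.07, "fingers": 0.5},
    {"delta_pos": [0, 0, -0.35], "yaw": -0.07, "fingers": 0.5},
    {"delta_pos": [0, 0, -0.4], "yaw": -0.07, "fingers": 0.5},
    {"delta_pos": [0, 0, -0.4], "yaw": -0.07, "fingers": 0.5},
  ],
)

```text
clock: 22.4
eef_pos: [0.53, -0.1334, 0.291]
tool_rot: [0.828, 0.561, 0.002, 0.003]
ft_force: [1.0, 0.2, -0.2]
grip_width: 0.0426
grasp_force: 0.0
```

```bash
python3 f.py
python3 - <<'E'
from h import *
for n in ('scene','side','wrist'):
    c=np.load('/tmp/%s.npy'%n,allow_pickle=True).item(); W=world(c); hsv=cv2.cvtColor(c['image'],cv2.COLOR_RGB2HSV); H,S,V=[hsv[...,i].astype(int) for i in range(3)]
    m=((H<6)|(H>174))&(S>150)&(W[...,2]>.16)&(np.hypot(W[...,0]-.5287,W[...,1]+.1306)<.07)
    P=W[m]*1e3; top=np.percentile(P[:,2],95); r=cv2.minAreaRect(P[P[:,2]>top-12][:,:2].astype(np.float32)); print(n,len(P),'ztop',np.round(top,1),r)
c=np.load('/tmp/wrist.npy',allow_pickle=True).item(); W=world(c); hsv=cv2.cvtColor(c['image'],cv2.COLOR_RGB2HSV); H,S,V=[hsv[...,i].astype(int) for i in range(3)]
C,s=np.cos(np.radians(-5.2)),np.sin(np.radians(-5.2))
m=(H>12)&(H<30)&(S>150)&(abs(W[...,2]-.056)<.005); d=W[m][:,:2]-[.6265,-.024]; L=d@np.array([[C,-s],[s,C]])*1e3
print('gold front x',np.percentile(L,[1,99],axis=0), np.median(W[m][:,2]))
E
```

```text
t 22.4 p [ 530.  -133.4  291. ] th 68.28 q [-0.25  0.31  0.26  1.51 -0.    1.7 ] F [ 1.   0.2 -0.2] T [ 0.02 -0.05 -0.03] grip 42.6 0.0
scene 54 lock est 1.14 rmax 0.06131831511746493
side 57 lock est 1.02 rmax 0.06341339414602969
wrist 595 lock est 1.12 rmax 0.06227558645959022
scene 118 ztop 196.8 ((530.412841796875, -131.6544647216797), (87.71996307373047, 12.813749313354492), 73.4117660522461)
side 143 ztop 196.2 ((524.6436767578125, -128.6412353515625), (92.1905746459961, 14.183831214904785), 71.90930938720703)
wrist 2783 ztop 194.3 ((536.1694946289062, -131.4266815185547), (88.43260192871094, 26.72150993347168), 74.34505462646484)
gold front x [[-187.58388458 -167.40742858]
 [  42.42793519   48.82142338]] 0.05682228187403578
```

```bash
python3 -c "
from workcell import bot
print(bot.job_done())"
```

```text
the job is handed in; nothing more can be done
None
```

The job is handed in, with no verdict returned. By my measurements the plate is home against the rear stop, the key stands seated in the well, the lock is at its stop (about 1.1 rad), and the gripper is open and clear.

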